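# Tighten the clamping handle of a loose pulley against its stop arm

## Robot

A 6-joint arm with a two-finger parallel gripper is mounted at the origin on the work surface. World frame = base frame: x ahead of the robot, y to its left, z up, the work surface at z = 0. Lengths are in mm, angles in rad, forces in N, time in s.
With the tool pointing down it reaches from about 325 to 875 mm from the base axis. Payload 4.4 kg.
Tool frame: the origin (TCP) lies on the centre line of the jaws, within the pads' length; the fingertips stand ahead of it and the grasp point (between the pads) lies 6 mm ahead of it (ctrl.tcp_to_tips is the z of the fingertips in the tool frame, in mm); z points along the fingers, y is the direction in which the jaws open and shut (so a half turn about z gives the same grasp; the last joint's range is limited). The gripper opens to 85 mm and grips with 20 to 120 N. Pads are 22 mm wide; open, the fingers measure 114 mm over their backs; the gripper's body (76 mm by 85 mm) begins 54 mm behind the grasp point. The pads swing forward as they close: fully open they stand 13 mm farther back than shut.
Start: joints at [-1.494, 0.207, 1.542, -0, 1.393, -0.15], TCP at [129.282, -560.28, 256.282] pointing down, gripper open.
Joint ranges: [-2.73, 2.73], [-0.86, 2.22], [0.23, 2.46], [-1.11, 4.25], [0.08, 2.63], [-2.82, 2.82]. Speed limits (rad/s): [2.79, 2.79, 3.14, 3.14, 3.14, 3.14].

## Interface

Orientations are given as a 3x3 rotation matrix whose columns are the frame's x, y, z axes.
In Python, from plant import ctrl, sensors, optics gives the robot as it stands. Calls block until the motion is done:
- ctrl.move_ptp(position, orientation): joint-space move of the TCP to a pose.
- ctrl.move_l(position, rot=None, vel=150, threshold=None): straight line of the TCP; rot=None keeps the orientation; vel is the mean speed in mm/s. With threshold (N) it stops when the force on the tool has changed by that much, and returns True; else False.
- ctrl.set_joints(angles): joint-space move.
- ctrl.gripper_to(opening, force=None): finger opening in mm; force is the grip in N (None keeps the last); returns when the fingers have stopped.
- ctrl.hold(seconds).
- ctrl.solve_ik(position, orientation): joint angles nearest the present ones, or None.
- sensors.read_state(): the state.
- optics.grab_frame(name): name is "scene" or "top"; returns (picture, depth): 384x512x3 uint8, red, green, blue; 384x512 float32, mm along the optical axis (not along the pixel's ray), 0 where there is no reading.
- optics.camera_params(name): a dict with "mtx" (3x3 intrinsics, pixels), "R" (3x3) and "t" (3): a world point X has camera coordinates R X + t. Camera axes: x right, y down, z forward; pixel columns grow to the right and rows downward; lengths in mm; the calibration is good to about 2 mm. A picture is of the moment at which its call begins. camera_params takes no time and is no camera call.
A pose or a line that the arm cannot do raises ctrl.MotionError and nothing moves.
- ctrl.finish_job(): hands the job in, once; it reports no verdict.
The state is a dict: "t": time; "q": joint angles; "qvel": joint speeds; "tau": joint torques, N m; "eef_pos": TCP position; "eef_rot": TCP orientation; "force": force on the tool from outside, world axes, zero at the start; "wrist_torque": the same for the moment, N m; "grip_width": finger opening in mm.
Only numpy, scipy, OpenCV 4.12 (cv2) and the standard library are available. Lean on these libraries where they do the work, as an engineer would, in place of code of your own. Each camera call takes 0.05 s, during which the arm holds its last target.

## Task

Tighten the T-handle on top of the pulley. The pulley turns freely along with it, so first swing the stop arm fully in, so that its tongue holds the pulley between two studs, and with the arm in, turn the T-handle clockwise (seen from above) on the pulley until it comes up against its stop, its bar in line with the raised ribs on the pulley's face. Then swing the stop arm all the way back out so that the pulley is free, and leave the wrench, the bottle and the die block where they are.

Things in the scene. Friction and masses are not known exactly. Their poses are not given: they have to be found in the camera images.
- head: Green-painted cast base plate, fixed on the bench, 290 x 250 x 16 mm, that carries pulley and stop arm. Origin on the bench under the pulley's axis, z up; the stop arm is on its -y side.
- pulley_centre (a point): Centre of the pulley's upper face, 80 mm above the bench, on its upright axis. Grey cast V-pulley 180 mm across and 30 mm thick with ten round upright studs (20 mm across, 18 mm high) evenly on a 75 mm radius. Two dark raised ribs (each 34 x 12 mm, 4 mm high) lie on one diameter of the face, one either side of the axis.
- pulley (a joint): Turn of the pulley about its upright axis, rad, anticlockwise from above positive, any number of turns; starts between -0.12 and 0.18. It spins almost freely (0.012 N m). At 0 (and every 0.628 rad on) a gap between two studs faces the tongue exactly; from 0.12 below to 0.18 above, the tongue, going in, pushes the pulley round into the gap by itself; farther off a stud can block it, and the pulley must first be turned.
- handle_grip (a point): Centre of the bar of the steel T-handle, on the pulley's axis, 123 mm above the bench. The bar is 110 mm long (along this point's x axis), 18 mm wide (y) and 26 mm high (110 to 136 mm above the bench; the stud tops are at 98 mm).
- t_handle (a joint): Turn of the T-handle relative to the pulley, rad, clockwise from above positive: starts at 0 to 0.4 (loose), hard stop at 1.2 (tight), where the bar is in line with the raised ribs. It drags on the pulley with about 0.2 N m, so an unbraced pulley turns along and this value hardly changes. It stays where it is left. With the tongue in, the pulley still has about 0.13 rad of play.
- stop_knob (a point): Centre of the round black upright knob on the free end of the steel stop arm, 124 mm above the bench; the knob is 21 mm across and 44 mm tall (98 to 142 mm above the bench), clear on all sides, 210 mm from the arm's pivot.
- stop_pivot (a point): Upright hinge axis of the stop arm, a round post near the far right corner of the base plate (115 mm along x and -65 mm along y from the pulley's axis in the head's frame).
- stop_tongue (a point): Tip of the tongue, a 17 mm wide stub with a round end that points from the middle of the stop arm towards the pulley, 89 mm above the bench, at stud height.
- stop_arm (a joint): Swing of the stop arm about its pivot, rad: 0 = all the way out against its stop, 0.75 = fully in against its stop with the tongue between two studs; growing means clockwise from above. Starts at 0 to 0.12. It moves with about 0.12 N m (under 1 N at the knob) and stays where it is left; while the handle is being tightened the pulley pulls it inward, not out.
- wrench: Bystander: steel wrench 180 mm long lying on the bench, left of the base plate.
- oil_bottle: Bystander: white bottle 60 mm across, 150 mm tall, standing left of and beyond the base plate; origin under its centre.
- die_block: Bystander: dark steel block 80 x 50 x 70 mm with a short pin on top (to 84 mm) and one in its side, standing to the right of the base plate, beyond the knob's outer end of travel; origin under its centre.

How it is judged:
By the outcome, as a careful person would: the job done as asked, in the order asked, and still so for the second after the job is handed in, with the robot touching nothing.
It also fails if it takes over 62 s, if anything falls off the work surface, if the arm or the gripper's body presses on something with over 40 N, if the wrist force passes 120 N, or if a joint passes its speed limit or range.

## Working session

There is one attempt and no reset: what is moved stays moved. The work goes in short steps, each a Python script; the robot and the scene stay as the last script left them, time stands still between calls to the robot, and variables do not carry over. Pictures are saved under pics/ and viewed, and the job is handed in when it is done.

```bash
mkdir -p pics; ls; python3 - <<'E'
from plant import ctrl,sensors,optics
import cv2,numpy as np
for n in("scene","top"):
    p,d=optics.grab_frame(n); cv2.imwrite(f"pics/{n}0.png",p[:,:,::-1]); np.save(f"{n}0.npy",d)
    c=optics.camera_params(n); print(n,c)
s=sensors.read_state();print(s, ctrl.tcp_to_tips)
E
```

```text
pics
scene {'mtx': array([[391.75984279,   0.        , 254.17250673],
       [  0.        , 391.75984279, 188.0635295 ],
       [  0.        ,   0.        ,   1.        ]]), 'R': array([[-0.31323327,  0.94951256,  0.01762997],
       [ 0.6995081 ,  0.24323614, -0.6719558 ],
       [-0.64231872, -0.1981466 , -0.74038138]]), 't': array([ 167.59369777, -372.65266213, 1432.07215325])}
top {'mtx': array([[381.02772561,   0.        , 258.94752533],
       [  0.        , 381.02772561, 198.29119424],
       [  0.        ,   0.        ,   1.        ]]), 'R': array([[-0.06175622, -0.99808581,  0.00330069],
       [-0.97077376,  0.05929723, -0.23255569],
       [ 0.23191481, -0.01756598, -0.97257748]]), 't': array([ 55.0807891 , 618.03041158, 918.81341906])}
{'t': 0.1, 'q': array([-1.49448780e+00,  2.07357717e-01,  1.54283567e+00, -2.49961724e-05,
        1.39351532e+00, -1.50518438e-01]), 'qvel': array([ 4.59140207e-05, -1.73246873e-03, -2.94207463e-03, -5.02503402e-04,
        3.19898113e-04,  5.79779872e-04]), 'tau': array([-1.10050350e-03, -3.84095728e+01, -2.92549789e+01, -2.28399153e-04,
        4.90081147e-03, -8.01577983e-06]), 'eef_pos': array([ 129.23166182, -559.62526137,  255.21715424]), 'eef_rot': array([[ 9.74383903e-01,  2.24891029e-01, -1.85849078e-04],
       [ 2.24890915e-01, -9.74381667e-01,  2.10802010e-03],
       [ 2.92986874e-04, -2.09581662e-03, -9.99997761e-01]]), 'force': array([0.47481118, 0.23402644, 0.57238931]), 'wrist_torque': array([ 0.00525376, -0.03431947,  0.06094287]), 'grip_width': 85.02782605395278} 25.0
```

View pics/scene0.png

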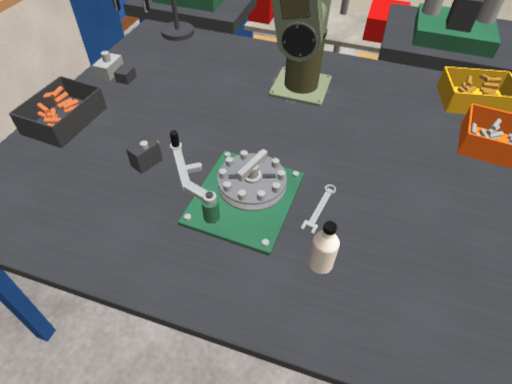

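View pics/top0.png

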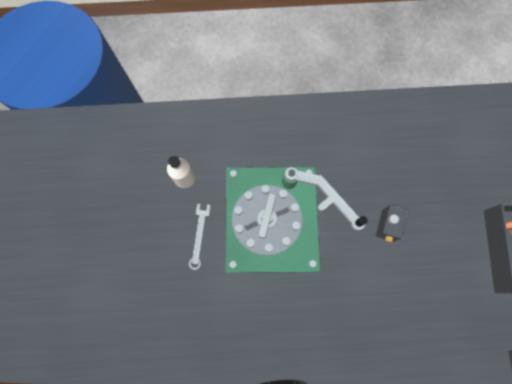

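The scene view shows the robot at the top, with the pulley at about (252,178), the knob at (175,138) and the pivot post at (210,205). In the top view, the handle is at (267,216), the knob at (361,222), the pivot at (291,174) and the die block at (393,222). Next I'll get metric positions from the depth image.

```bash
cat > h.py <<'E'
from plant import ctrl,sensors,optics
import cv2,numpy as np
def cloud(n,d):
    c=optics.camera_params(n);v,u=np.mgrid[:384,:512]
    K=c["mtx"];P=np.stack([(u-K[0,2])/K[0,0]*d,(v-K[1,2])/K[1,1]*d,d],-1)
    W=(P-c["t"])@c["R"]; W[d<=0]=np.nan
    return W
def px(n,u,v,z):
    c=optics.camera_params(n);K=c["mtx"];r=c["R"].T@np.array([(u-K[0,2])/K[0,0],(v-K[1,2])/K[1,1],1]);o=-c["R"].T@c["t"]
    return o+r*(z-o[2])/r[2]
def proj(n,X):
    c=optics.camera_params(n);p=c["mtx"]@(c["R"]@np.asarray(X,float)+c["t"]);return p[:2]/p[2]
E
python3 - <<'E'
from h import *
d=np.load("top0.npy");p=cv2.imread("pics/top0.png")
W=cloud("top",d)
crop=cv2.resize(p[140:300,170:420],None,fx=3.2,fy=3.2,interpolation=cv2.INTER_CUBIC);cv2.imwrite("pics/topcrop.png",crop)
z=W[...,2]
def comp(lo,hi,box):
    m=np.zeros(z.shape,np.uint8);u0,u1,v0,v1=box;m[v0:v1,u0:u1]=((z>lo)&(z<hi))[v0:v1,u0:u1]
    n,l,s,c=cv2.connectedComponentsWithStats(m)
    for i in range(1,n):
        if s[i,4]>5:
            q=W[l==i];print(lo,hi,s[i,4],c[i].round(1),q.mean(0).round(1),q.min(0).round(0),q.max(0).round(0))
            if s[i,4]>60:
                w,V=np.linalg.eigh(np.cov(q[:,:2].T));print('  ax',V[:,1],'ext',np.sqrt(w*12), 'rectcentre',cv2.minAreaRect(q[:,:2].astype(np.float32)))
comp(118,160,(170,420,140,300))
comp(90,104,(225,310,175,265))
comp(60,100,(375,420,190,260))
comp(8,25,(215,330,155,285))
print('median bench',np.nanmedian(z[280:360,100:200]))
E
```

```text
118 160 125 [174.6 162.7] [705.8 220.2 143.9] [695. 209. 119.] [722. 231. 155.]
  ax [-0.99645698  0.08410408] ext [21.69106946 26.27149965] rectcentre ((708.1045532226562, 219.93276977539062), (21.395475387573242, 26.91990089416504), 86.41214752197266)
118 160 366 [266.5 215.6] [561.9   2.5 134. ] [510. -21. 118.] [615.  26. 140.]
  ax [-0.9486019   0.31647186] ext [ 21.23731202 104.17741958] rectcentre ((563.5568237304688, 1.4827442169189453), (30.16004753112793, 109.36306762695312), 78.32237243652344)
118 160 81 [361.3 220.6] [ 534.8 -223.   138.3] [ 525. -234.  119.] [ 546. -215.  146.]
  ax [-0.88492589  0.46573186] ext [18.93887306 19.42641445] rectcentre ((535.5589599609375, -224.46995544433594), (19.261011123657227, 19.92635726928711), 82.00511932373047)
90 104 147 [298.7 177.8] [662.4 -87.9  97. ] [ 648. -115.   91.] [672. -53. 104.]
  ax [0.12122397 0.99262518] ext [16.82769634 64.08951015] rectcentre ((662.1488037109375, -83.86209106445312), (63.00239562988281, 20.079364776611328), 83.28888702392578)
90 104 54 [264.6 188.9] [638.3   1.4  97.1] [629.  -7.  91.] [649.  11. 1
[... 558 characters left out ...]
53 [249.8 242.6] [503.6  46.9  98.1] [495.  39.  93.] [513.  56. 101.]
90 104 56 [268.  247.5] [488.7   3.   98.1] [480.  -7.  94.] [497.  13. 103.]
60 100 620 [394.7 221.5] [ 538.1 -327.7   71. ] [ 495. -365.   60.] [ 584. -293.   87.]
  ax [-0.92828051  0.37188075] ext [51.68348174 80.52142395] rectcentre ((539.518310546875, -329.51666259765625), (50.126243591308594, 80.19110107421875), 67.11283874511719)
8 25 5199 [272.5 223.9] [562.5 -16.2  16.1] [ 428. -144.    9.] [728. 118.  25.]
  ax [-0.98080761 -0.19497805] ext [288.11213897 342.99226886] rectcentre ((578.1541137695312, -13.28411865234375), (250.02989196777344, 290.2085876464844), 87.32318115234375)
median bench 0.38450903149066623
```

View pics/topcrop.png

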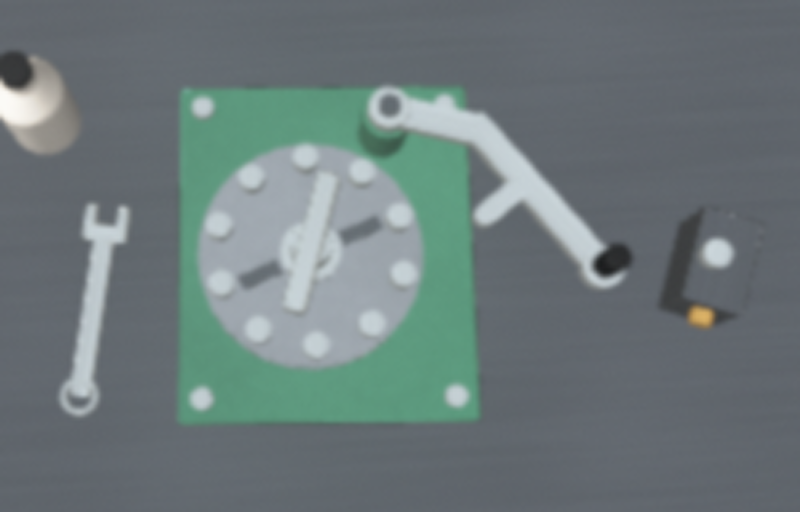

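```bash
python3 - <<'E'
from h import *
from scipy.optimize import least_squares
for n in("top","scene"):
    W=cloud(n,np.load(f"{n}0.npy"));z=W[...,2]
    x,y=W[...,0],W[...,1]
    def reg(cx,cy,r,lo,hi): 
        m=((x-cx)**2+(y-cy)**2<r*r)&(z>lo)&(z<hi); return W[m]
    k=reg(536,-224,25,137,150);print(n,'knob top',len(k),k.mean(0),cv2.minEnclosingCircle(k[:,:2].astype(np.float32)))
    b=reg(563,2,62,131,145);r=cv2.minAreaRect(b[:,:2].astype(np.float32));print(' bar',len(b),b.mean(0),r)
    w,V=np.linalg.eigh(np.cov(b[:,:2].T));print('  ang',np.degrees(np.arctan2(V[1,1],V[0,1])),np.sqrt(12*w))
    s=reg(563,2,100,93,103);s=s[np.hypot(s[:,0]-563,s[:,1]-2)>60]
    sx=least_squares(lambda p:np.hypot(s[:,0]-p[0],s[:,1]-p[1])-75,[563,2],loss='soft_l1').x;print(' centre studs',sx)
    a=np.arctan2(s[:,1]-sx[1],s[:,0]-sx[0]);print(' stud phase mod36',np.degrees(np.angle(np.exp(10j*a).mean()))/10)
    pv=reg(675,-68,22,100,125);print(' pivot',len(pv),pv.mean(0),pv[:,2].max() if len(pv) else 0, cv2.minEnclosingCircle(pv[:,:2].astype(np.float32)))
    g=reg(563,-10,260,8,24);print(' plate',cv2.minAreaRect(g[:,:2].astype(np.float32)))
p=cv2.imread("pics/top0.png")
g=p[:,:,1].astype(int);m=np.zeros(g.shape,np.uint8)
W=cloud("top",np.load("top0.npy"));
rr=np.hypot(W[...,0]-563.3,W[...,1]-2.2);gray=p.mean(2)
m=(rr<62)&(gray<100)&(W[...,2]<100);q=W[m];w,V=np.linalg.eigh(np.cov(q[:,:2].T));print('ribs',m.sum(),np.degrees(np.arctan2(V[1,1],V[0,1])),q.mean(0))
E
```

```text
top knob top 60 [ 535.80119921 -224.54610075  141.84148665] ((535.8285522460938, -224.7577667236328), 10.164237022399902)
 bar 322 [562.28659083   2.48054071 135.65841864] ((563.233642578125, 2.2823104858398438), (17.764480590820312, 108.08454895019531), 71.59556579589844)
  ang 161.43583208645072 [ 17.64355218 108.01672055]
 centre studs [563.51812512   2.2191302 ]
 stud phase mod36 -0.6416273837226039
 pivot 80 [674.30841137 -67.30299048 103.87839372] 109.56271089240106 ((674.9686889648438, -68.1968765258789), 15.833220481872559)
 plate ((580.4634399414062, 44.0257568359375), (364.624267578125, 290.4335021972656), 87.47833251953125)
scene knob top 34 [ 539.25002696 -224.26508655  139.78971475] ((538.5050048828125, -224.2455596923828), 11.402012825012207)
 bar 219 [569.474597     2.743856   133.77764299] ((567.0643920898438, 3.360868453979492), (18.902755737304688, 109.0482177734375), 70.76306915283203)
  ang 161.70781157232958 [ 17.0830385  107.98727082]
 centre studs [566.94953159   3.13207168]
 stud phase mod36 -0.681251269143685
 pivot 40 [677.85884238 -68.36504241 103.51966764] 106.83828584623863 ((675.16796875, -67.08898162841797), 13.016270637512207)
 plate ((583.6777954101562, 33.83015441894531), (346.16900634765625, 293.4223327636719), 86.40343475341797)
ribs 0 nan [nan nan nan]
  avg = a.mean(axis, **keepdims_kw)
  ret = um.true_divide(
<stdin>:20: RuntimeWarning: Degrees of freedom <= 0 for slice
  c *= np.true_divide(1, fact)
  c *= np.true_divide(1, fact)
<stdin>:20: RuntimeWarning: Mean of empty slice.
```

```bash
cat >> h.py <<'E'
C=np.array([564.5,2.5]);PV=np.array([676.2,-67.7]);L=210.
def Rd(a): # tool down, y axis (jaw direction) at world angle a
    y=np.array([np.cos(a),np.sin(a),0]);z=np.array([0,0,-1.]);return np.stack([np.cross(y,z),y,z],1)
def knob(th): return PV+L*np.array([np.cos(th),np.sin(th)])
TH0=np.arctan2(-156.8,-139.2)%(2*np.pi)
E
python3 - <<'E'
from h import *
print(TH0,knob(TH0))
for s in(0,np.pi):
    for f in(0,.4,.82):
        th=TH0-f;q=ctrl.solve_ik([*knob(th),128],Rd(th+np.pi/2+s));print(s,f,None if q is None else np.round(q,2))
b=np.radians(161.5)
for s in(np.pi/2,-np.pi/2):
    for f in(0,.5,1.1,1.3):
        q=ctrl.solve_ik([*C,117],Rd(b-f+s));print('bar',s,f,None if q is None else np.round(q,2))
print(sensors.read_state()['t'])
E
```

```text
3.9863803531796025 [ 536.78308696 -224.74433883]
0 0 [-0.55  0.36  1.64 -0.    1.15  0.18]
0 0.4 [-0.48  0.22  1.81 -0.    1.11  0.64]
0 0.82 [-0.34  0.14  1.91 -0.    1.09  1.21]
3.141592653589793 0 None
3.141592653589793 0.4 [-0.48  0.22  1.81 -0.    1.11 -2.5 ]
3.141592653589793 0.82 [-0.34  0.14  1.91 -0.    1.09 -1.93]
bar 1.5707963267948966 0 [-0.15  0.34  1.69 -0.    1.12  1.74]
bar 1.5707963267948966 0.5 [-0.15  0.34  1.69 -0.    1.12  2.24]
bar 1.5707963267948966 1.1 None
bar 1.5707963267948966 1.3 None
bar -1.5707963267948966 0 [-0.15  0.34  1.69 -0.    1.12 -1.4 ]
bar -1.5707963267948966 0.5 [-0.15  0.34  1.69 -0.    1.12 -0.9 ]
bar -1.5707963267948966 1.1 [-0.15  0.34  1.69 -0.    1.12 -0.3 ]
bar -1.5707963267948966 1.3 [-0.15  0.34  1.69 -0.    1.12 -0.1 ]
0.1
```

```bash
python3 - <<'E'
from h import *
ctrl.move_ptp([*knob(TH0),215],Rd(TH0+np.pi/2)); ctrl.gripper_to(44,20)
print(ctrl.move_l([*knob(TH0),129],vel=120,threshold=8))
s=sensors.read_state();print(s['t'],s['eef_pos'],s['force'],s['grip_width'])
for n in("scene","top"):
    p,d=optics.grab_frame(n); cv2.imwrite(f"pics/{n}1.png",cv2.resize(p[80:260,110:460] if n=="scene" else p[140:300,230:430],None,fx=2.2,fy=2.2)[:,:,::-1])
E
```

```text
False
3.3667 [ 537.43489555 -225.11112045  129.78972455] [-0.63006806 -0.0691669  -0.53075863] 44.35410518462505
```

View pics/scene1.png

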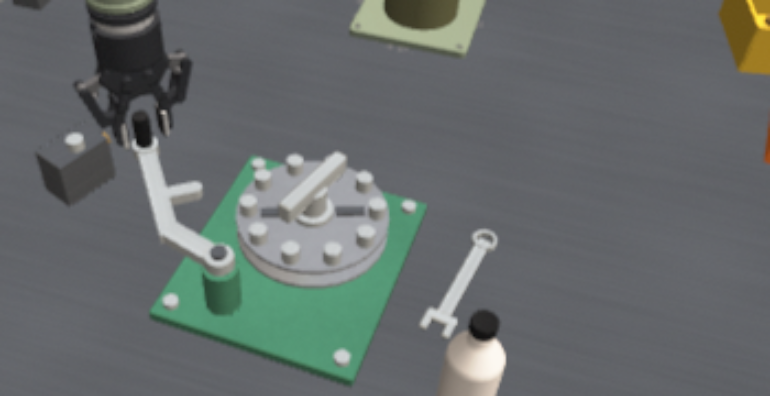

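View pics/top1.png

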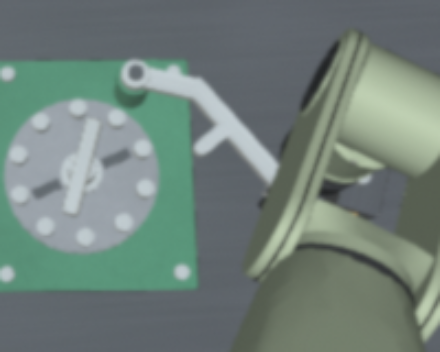

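The scene crop shows the knob at (142,130), between fingertips at (122,130) and (165,125). I'll swing it in.

```bash
cat >> h.py <<'E'
def arc(th0,th1,step,vel,thr,z=129,L2=L):
    n=max(1,int(np.ceil(abs(th1-th0)/step)))
    for th in np.linspace(th0,th1,n+1)[1:]:
        hit=ctrl.move_l([*(PV+L2*np.array([np.cos(th),np.sin(th)])),z],Rd(th+np.pi/2),vel=vel,threshold=thr)
        s=sensors.read_state();t=np.array([-np.sin(th),np.cos(th)])
        print(round(s['t'],2),'dth',round(th-TH0,3),hit,'ft',(s['force'][:2]@t).round(1),s['force'].round(1),'th_act',round(np.arctan2(*(s['eef_pos'][1::-1]-PV[::-1]))%(2*np.pi)-TH0,3))
        if hit or abs(s['force'][:2]@t)>14: return th,True
    return th,False
E
python3 - <<'E'
from h import *
ctrl.gripper_to(28,20); print(sensors.read_state()['force'],sensors.read_state()['grip_width'])
th,h=arc(TH0,TH0-.56,.14,120,20)
if not h: arc(th,TH0-.86,.03,40,10)
E
```

```text
[-0.06204861 -0.39938202 -0.29660964] 27.606882824403936
4.16 dth -0.14 False ft 0.7 [ 0.3 -0.7  0.4] th_act -0.139
4.55 dth -0.28 False ft 0.3 [ 0.2 -0.2 -0.3] th_act -0.276
4.94 dth -0.42 False ft -0.2 [-0.1  0.1  0.1] th_act -0.415
5.33 dth -0.56 False ft 0.6 [ 0.9 -0.4  0.3] th_act -0.555
5.64 dth -0.59 False ft -1.2 [-0.2  1.1  0. ] th_act -0.586
5.95 dth -0.62 False ft -0.3 [ 0.3  0.4 -0.3] th_act -0.619
6.26 dth -0.65 False ft -0.3 [ 0.2  0.4 -0.4] th_act -0.65
6.57 dth -0.68 False ft 1.3 [ 0.6 -1.2  0. ] th_act -0.68
6.78 dth -0.71 True ft 2.8 [-0.7 -2.9 -0.1] th_act -0.684
```

```bash
python3 - <<'E'
from h import *
arc(TH0-.69,TH0-.76,.012,30,22)
for n in("scene","top"):
    p,d=optics.grab_frame(n); np.save(f"{n}2.npy",d);cv2.imwrite(f"pics/{n}2.png",cv2.resize(p[110:260,150:350] if n=="scene" else p[140:300,230:430],None,fx=3,fy=3,interpolation=cv2.INTER_CUBIC)[:,:,::-1])
E
```

```text
7.03 dth -0.702 False ft 11.1 [  1.8 -11.   -4. ] th_act -0.685
7.28 dth -0.713 False ft 18.2 [  1.4 -18.1  -7.7] th_act -0.686
```

View pics/scene2.png

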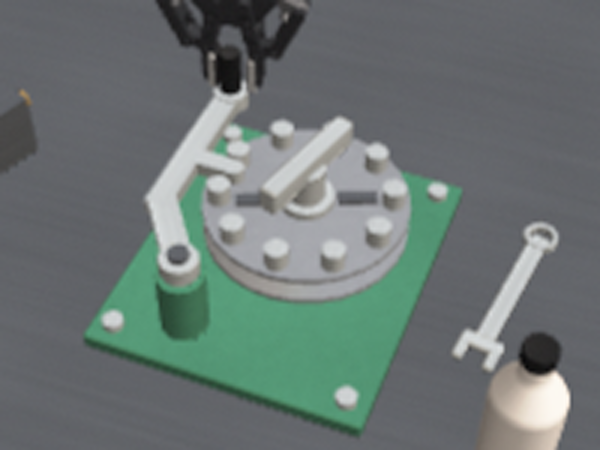

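View pics/top2.png

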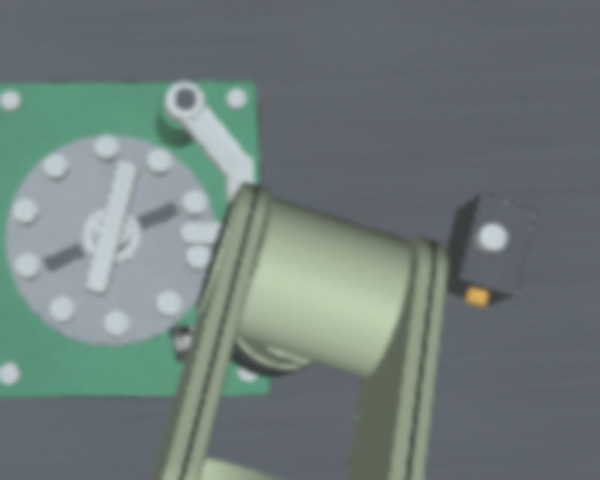

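The tongue at (200,232) in the top crop sits between two studs at (195,203) and (198,257). The arm is hard against its stop. I'll release the knob, lift, and measure the bar.

```bash
python3 - <<'E'
from h import *
W=cloud("top",np.load("top2.npy"));m=(np.hypot(W[...,0]-563.4,W[...,1]-2.2)<62)&(W[...,2]>131)&(W[...,2]<142)
b=W[m];w,V=np.linalg.eigh(np.cov(b[:,:2].T));ang=np.arctan2(V[1,1],V[0,1])%np.pi;print(len(b),b.mean(0),np.degrees(ang),np.sqrt(12*w))
th=TH0-.669
ctrl.move_l([*knob(th),129],Rd(th+np.pi/2),vel=40); ctrl.gripper_to(44,20)
ctrl.move_l([*knob(th),215],vel=150)
R=Rd(ang-np.pi/2)
ctrl.gripper_to(60)
ctrl.move_ptp([*C,190],R)
print(ctrl.move_l([*C,118],vel=120,threshold=8))
s=sensors.read_state();print(s['t'],s['eef_pos'],s['force'],s['q'])
for n in("scene","top"):
    p,d=optics.grab_frame(n); np.save(f"{n}3.npy",d);cv2.imwrite(f"pics/{n}3.png",cv2.resize(p[90:240,150:350] if n=="scene" else p[140:300,230:430],None,fx=3,fy=3,interpolation=cv2.INTER_CUBIC)[:,:,::-1])
E
```

```text
322 [562.02639482   2.50844241 135.62652632] 161.3738890289976 [ 17.68183647 109.15618657]
False
11.8833 [565.08084334   2.39667046 118.55943772] [0.15284918 0.3587962  1.01689955] [-1.48897553e-01  3.35382958e-01  1.68724689e+00 -4.77745182e-06
  1.11779559e+00 -1.39454471e+00]
```

View pics/scene3.png

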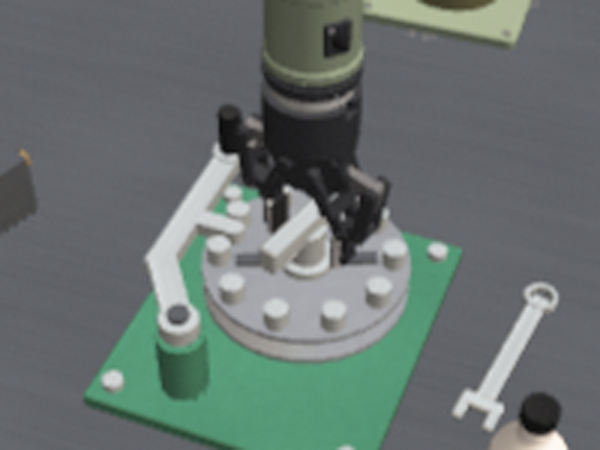

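View pics/top3.png

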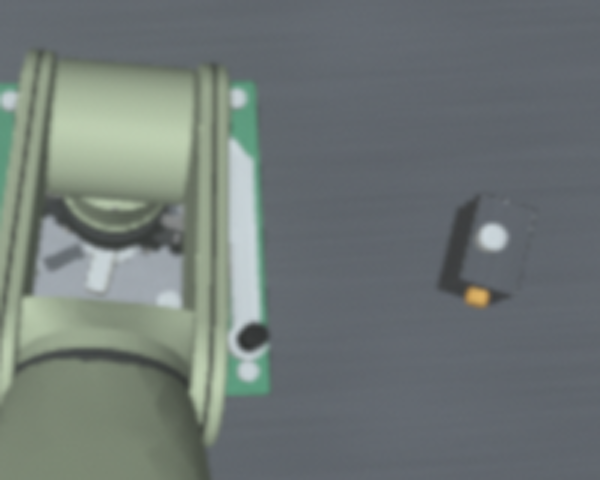

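The fingers straddle the bar with the scene crop showing it at (295,240), and the knob is clear at (230,125). I'll grip it and turn clockwise by reading joint 6 and the wrist torque.

```bash
python3 - <<'E'
from h import *
ctrl.gripper_to(0,60)
s=sensors.read_state();print(s['t'],s['grip_width'],s['force'].round(1),s['wrist_torque'].round(2),s['eef_pos'].round(1))
q0=s['q'].copy();q=np.array(ctrl.solve_ik([*s['eef_pos']],s['eef_rot']));print((q-q0).round(4))
for k in range(6):
    q[5]+=.1;ctrl.set_joints(q);s=sensors.read_state()
    print(round(s['t'],2),round(q[5],3),s['q'][5].round(3),s['force'].round(1),s['wrist_torque'].round(2),s['eef_pos'].round(1),round(s['grip_width'],1))
    if abs(s['wrist_torque'][2])>1.2 or np.linalg.norm(s['force'])>25: break
E
```

```text
12.3583 30.442269096162235 [-3.2 -4.7  6.1] [-0.89  0.56  0.04] [564.6   0.7 119.5]
[-0. -0.  0. -0. -0. -0.]
12.61 -1.295 -1.297 [ 0.1  0.3 -0.8] [-0.   -0.03 -0.04] [564.6   0.6 119.6] 30.3
12.86 -1.195 -1.198 [-0.2  0.5  0. ] [-0.1   0.08 -0.03] [564.5   0.7 119.5] 30.3
13.11 -1.095 -1.099 [-0.3 -0.1 -0.5] [-0.11  0.04 -0.07] [564.6   0.7 119.5] 30.6
13.36 -0.995 -0.999 [ 0.2  0.  -0.1] [-0.06  0.08 -0.01] [564.6   0.7 119.6] 30.2
13.61 -0.895 -0.899 [ 0.1 -0.1 -0.5] [-0.01  0.07  0.  ] [564.6   0.7 119.6] 30.5
13.86 -0.795 -0.799 [ 0.3  0.7 -1. ] [-0.03  0.14  0.01] [564.6   0.7 119.6] 30.5
```

Grip width stopped at 30 mm, so the jaws did not close on the 18 mm bar. I set the TCP about 11 mm too low, since the grasp point is 6 mm *below* it. I'll look before going on.

```bash
python3 - <<'E'
from h import *
for n in("scene","top"):
    p,d=optics.grab_frame(n); np.save(f"{n}4.npy",d);cv2.imwrite(f"pics/{n}4.png",cv2.resize(p[90:240,150:350] if n=="scene" else p[140:300,230:430],None,fx=3,fy=3,interpolation=cv2.INTER_CUBIC)[:,:,::-1])
E
```

```text
(no output)
```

View pics/scene4.png

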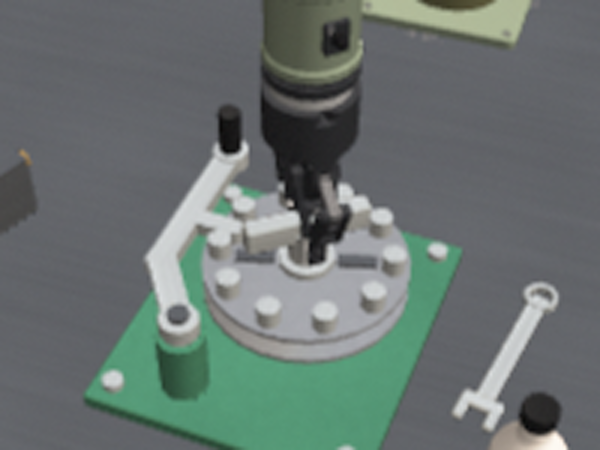

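View pics/top4.png

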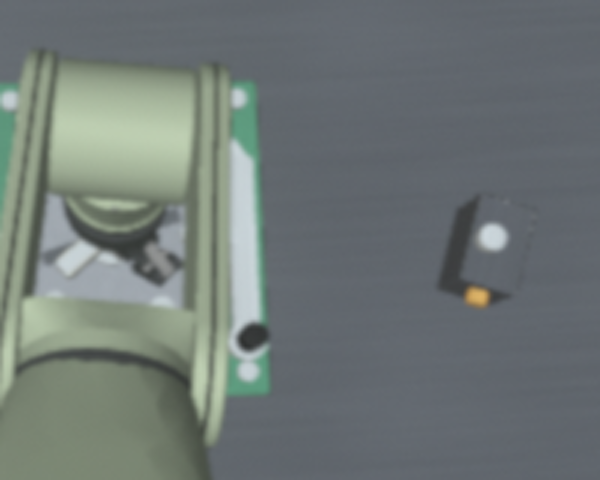

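The bar did turn clockwise with the stem, and in the scene crop it now points to (270,235). The pulley moved onto the tongue, and nothing was disturbed. I'll re-grip the bar at the right height, with the centre corrected to (564.6, 0.7).

```bash
sed -i 's/^C=np.array(\[564.5,2.5\])/C=np.array([564.6,0.7])/' h.py; python3 - <<'E'
from h import *
def pr(q=None):
    s=sensors.read_state();print(round(s['t'],2),None if q is None else round(q[5],3),s['q'][5].round(3),s['force'].round(1),s['wrist_torque'].round(2),s['eef_pos'].round(1),round(s['grip_width'],1));return s
ctrl.gripper_to(50,50); s=pr()
y=s['eef_rot'][:2,1];a=np.arctan2(y[1],y[0])
ctrl.move_l([*C,131],Rd(a),vel=60); pr()
ctrl.gripper_to(0,70); s=pr()
if s['grip_width']<24:
    q=s['q'].copy()
    for k in range(22):
        q[5]+=.05;ctrl.set_joints(q);s=pr(q)
        if abs(s['wrist_torque'][2])>0.9 or q[5]-s['q'][5]>.05 or np.linalg.norm(s['force'])>25: break
E
```

```text
14.28 None -0.795 [-0.  -0.6  0.3] [-0.02  0.    0.02] [564.7   0.6 119.7] 50.0
14.62 None -0.799 [-0.6 -1.1 -1.1] [-0.04 -0.   -0.  ] [565.4   0.6 132.1] 49.7
14.94 None -0.799 [-2.   0.5  4.6] [ 0.1   0.24 -0.02] [564.7   0.8 131.5] 29.1
```

```bash
python3 - <<'E'
from h import *
p,d=optics.grab_frame("scene"); np.save(f"scene5.npy",d);cv2.imwrite(f"pics/scene5.png",cv2.resize(p[120:205,205:305],None,fx=6,fy=6,interpolation=cv2.INTER_CUBIC)[:,:,::-1])
s=sensors.read_state();print(s['t'],s['grip_width'],s['eef_rot'][:,1])
E
```

```text
14.9917 28.614393311416745 [7.97991292e-01 6.02668962e-01 1.38724386e-04]
```

View pics/scene5.png

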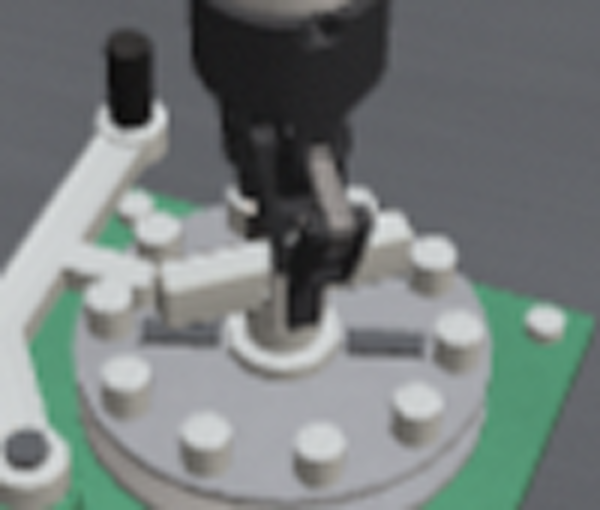

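The stem under the bar looks about 30 mm thick, so the fingertips at 106 mm are pinching the stem instead of the bar. I'll raise the tips above 110 mm.

```bash
cat >> h.py <<'E'
def pr(q=None):
    s=sensors.read_state();print(round(s['t'],2),None if q is None else round(q[5],3),s['q'][5].round(3),s['force'].round(1),s['wrist_torque'].round(2),s['eef_pos'].round(1),round(s['grip_width'],1));return s
E
python3 - <<'E'
from h import *
W=cloud("scene",np.load("scene5.npy"));r=np.hypot(W[...,0]-567,W[...,1]-3);m=(r<58)&(r>25)&(W[...,2]>128)&(W[...,2]<139)
b=W[m];w,V=np.linalg.eigh(np.cov(b[:,:2].T));print('bar',len(b),b.mean(0),np.degrees(np.arctan2(V[1,1],V[0,1]))%180,np.sqrt(12*w))
ctrl.gripper_to(44,50)
s=sensors.read_state();y=s['eef_rot'][:2,1];a=np.arctan2(y[1],y[0]);print('jaw',np.degrees(a))
ctrl.move_l([*C,139],Rd(a),vel=60); pr()
ctrl.gripper_to(0,70); s=pr()
if s['grip_width']<25:
    q=s['q'].copy()
    for k in range(22):
        q[5]+=.05;ctrl.set_joints(q);s=pr(q)
        if abs(s['wrist_torque'][2])>0.9 or q[5]-s['q'][5]>.05 or np.linalg.norm(s['force'])>25: break
E
```

```text
bar 124 [575.1738771   -1.6520603  132.83693277] 125.43479824229937 [ 27.12584641 137.87779292]
jaw 37.05795436639628
15.57 None -0.799 [-0.3  0.1 -0.3] [ 0.01 -0.04  0.03] [565.3   0.6 139.8] 43.9
15.88 None -0.799 [-1.8 -0.2  5.9] [-0.    0.4   0.04] [564.8   0.6 139.8] 27.6
```

```bash
python3 - <<'E'
from h import *
s=pr();q=s['q'].copy()
for k in range(14):
        q[5]+=.03;ctrl.set_joints(q);s=pr(q)
        if abs(s['wrist_torque'][2])>0.9 or q[5]-s['q'][5]>.05 or np.linalg.norm(s['force'])>25: break
p,d=optics.grab_frame("scene"); np.save(f"scene6.npy",d);cv2.imwrite(f"pics/scene6.png",cv2.resize(p[120:205,205:305],None,fx=6,fy=6,interpolation=cv2.INTER_CUBIC)[:,:,::-1])
E
```

```text
15.88 None -0.799 [-1.8 -0.2  5.9] [-0.    0.4   0.04] [564.8   0.6 139.8] 27.6
16.12 -0.769 -0.769 [-1.2 -0.8  1.6] [ 0.03  0.13 -0.01] [564.7   0.6 139.9] 27.6
16.38 -0.739 -0.74 [-0.9  0.6  1.9] [-0.02  0.17 -0.01] [564.8   0.6 139.9] 27.4
16.62 -0.709 -0.71 [-0.8  0.7  3.2] [-0.04  0.18  0.04] [564.8   0.6 139.9] 28.1
16.88 -0.679 -0.68 [-0.7 -0.1  3.2] [-0.03  0.18  0.01] [564.8   0.6 139.9] 27.6
17.12 -0.649 -0.65 [-0.3  0.1  3.2] [0.04 0.14 0.03] [564.8   0.6 139.9] 27.4
17.38 -0.619 -0.62 [-0.3  0.   2.9] [0.01 0.18 0.04] [564.8   0.6 139.9] 27.7
17.62 -0.589 -0.59 [-0.1 -0.   3.3] [-0.01  0.18 -0.01] [564.8   0.6 139.9] 27.8
17.88 -0.559 -0.56 [-0.3  0.2  3.1] [0.03 0.18 0.  ] [564.8   0.6 139.9] 27.7
18.12 -0.529 -0.53 [-1.   0.6  2.8] [0.   0.17 0.04] [564.8   0.6 139.9] 27.6
18.38 -0.499 -0.5 [-0.4  0.7  3.2] [0.01 0.24 0.02] [564.8   0.7 139.9] 27.6
18.62 -0.469 -0.47 [-0.8 -0.5  2.4] [0.02 0.17 0.01] [564.8   0.6 139.9] 27.3
18.88 -0.439 -0.44 [-1.   1.3  2.8] [ 0.03  0.14 -0.05] [564.8   0.6 139.8] 27.6
19.12 -0.409 -0.41 [-0.8  0.3  3. ] [ 0.07  0.12 -0.02] [564.8   0.6 139.9] 27.4
19.38 -0.379 -0.38 [-0.8  0.3  3.1] [0.13 0.13 0.32] [564.8   0.6 139.9] 28.0
```

View pics/scene6.png

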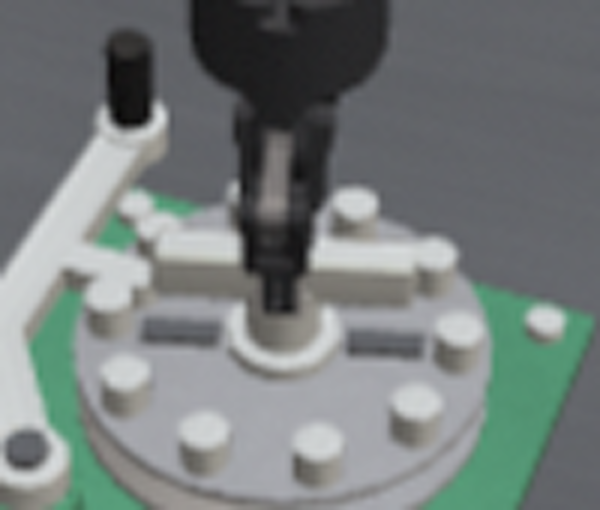

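The bar is now nearly parallel to the ribs, which lie at (180,332) and (383,345). The torque is just rising, so I'll carry on to a firm stop.

```bash
python3 - <<'E'
from h import *
s=sensors.read_state();q=s['q'].copy();q[5]=-.379
for k in range(10):
        q[5]+=.015;ctrl.set_joints(q);s=pr(q)
        if abs(s['wrist_torque'][2])>2.0 or q[5]-s['q'][5]>.06 or np.linalg.norm(s['force'])>25: break
p,d=optics.grab_frame("scene"); np.save(f"scene7.npy",d);cv2.imwrite(f"pics/scene7.png",cv2.resize(p[120:205,205:305],None,fx=6,fy=6,interpolation=cv2.INTER_CUBIC)[:,:,::-1])
W=cloud("scene",d);r=np.hypot(W[...,0]-567,W[...,1]-3);m=(r<58)&(r>25)&(W[...,2]>128)&(W[...,2]<139)
b=W[m];w,V=np.linalg.eigh(np.cov(b[:,:2].T));print('bar',len(b),np.degrees(np.arctan2(V[1,1],V[0,1]))%180,'jaw',np.degrees(np.arctan2(s['eef_rot'][1,1],s['eef_rot'][0,1])))
s_=W[(r>60)&(r<92)&(W[...,2]>91)&(W[...,2]<101)];a=np.arctan2(s_[:,1]-3,s_[:,0]-567);print('stud phase',np.degrees(np.angle(np.exp(10j*a).mean()))/10)
E
```

```text
19.68 -0.364 -0.365 [0.  0.8 2.7] [0.07 0.08 0.66] [564.8   0.7 139.9] 27.5
19.93 -0.349 -0.349 [-1.2  0.2  3.7] [0.08 0.15 0.99] [564.8   0.7 139.9] 27.7
20.18 -0.334 -0.334 [-1.1  0.1  3.8] [0.08 0.12 1.32] [564.9   0.7 139.9] 27.9
20.43 -0.319 -0.315 [ 0.4 -7.   1.4] [-1.52  0.04  0.02] [565.3  -2.5 139.9] 27.8
20.68 -0.304 -0.3 [ 0.1 -7.4  1.8] [-1.44 -0.01 -0.05] [565.3  -2.5 140. ] 27.7
20.93 -0.289 -0.285 [-0.4 -8.5  1.7] [-1.4   0.05  0.  ] [565.3  -2.5 139.9] 27.8
21.18 -0.274 -0.27 [-0.4 -8.   2.5] [-1.48  0.06 -0.04] [565.2  -2.6 139.9] 27.9
21.43 -0.259 -0.255 [-1.  -7.7  2.3] [-1.44  0.09 -0.01] [565.2  -2.6 139.9] 27.5
21.68 -0.244 -0.24 [-0.5 -8.3  1.4] [-1.47  0.12  0.  ] [565.1  -2.6 139.9] 27.3
21.93 -0.229 -0.225 [-1.  -7.8  2. ] [-1.43  0.13  0.  ] [565.1  -2.6 139.9] 27.5
bar 158 108.22405020119056 jaw 4.14010457685677
stud phase -7.057938680067909
```

View pics/scene7.png

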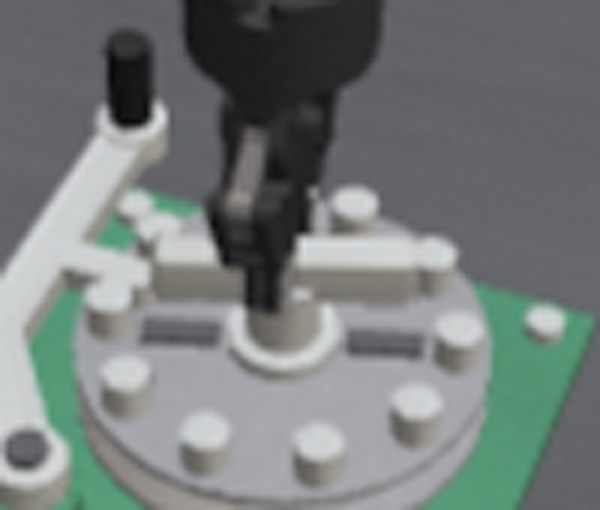

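Torque built to 1.32 N·m against a hard contact, then the jaws slipped on the bar. The bar itself stayed put, in line with the ribs. I'll release, back off, and measure properly before freeing the pulley.

```bash
python3 - <<'E'
from h import *
ctrl.gripper_to(50,50);s=pr()
ctrl.move_l([s['eef_pos'][0],s['eef_pos'][1],205],vel=150)
th=TH0-.669
ctrl.move_ptp([*knob(th),215],Rd(th+np.pi/2))
pr()
for n in("scene","top"):
    p,d=optics.grab_frame(n); np.save(f"{n}8.npy",d);cv2.imwrite(f"pics/{n}8.png",cv2.resize(p[120:205,205:305] if n=="scene" else p[175:265,220:320],None,fx=6,fy=6,interpolation=cv2.INTER_CUBIC)[:,:,::-1])
    W=cloud(n,d);c0=(567,3) if n=="scene" else (563.5,2.2)
    r=np.hypot(W[...,0]-c0[0],W[...,1]-c0[1]);m=(r<60)&(W[...,2]>128)&(W[...,2]<139.5)
    b=W[m];w,V=np.linalg.eigh(np.cov(b[:,:2].T));print(n,'bar',len(b),np.degrees(np.arctan2(V[1,1],V[0,1]))%180,np.sqrt(12*w),b.mean(0))
    s_=W[(r>60)&(r<92)&(W[...,2]>92)&(W[...,2]<101)];a=np.arctan2(s_[:,1]-c0[1],s_[:,0]-c0[0]);print('stud phase',np.degrees(np.angle(np.exp(10j*a).mean()))/10)
E
```

```text
22.32 None -0.228 [ 0.1 -0.5  0.3] [ 0.08  0.01 -0.02] [564.6   1.  139.5] 50.1
24.03 None 0.995 [0.2 0.2 0.2] [-0.   -0.04  0.02] [ 469.2 -104.2  214.3] 50.2
scene bar 268 107.74719059256054 [ 17.97190127 109.59537191] [568.66484219   3.03441775 133.08968184]
stud phase -6.816175782778053
top bar 335 107.41367491521305 [ 18.33205105 108.57564704] [562.83466208   2.40439438 135.29679711]
stud phase -6.854029019412262
```

View pics/scene8.png

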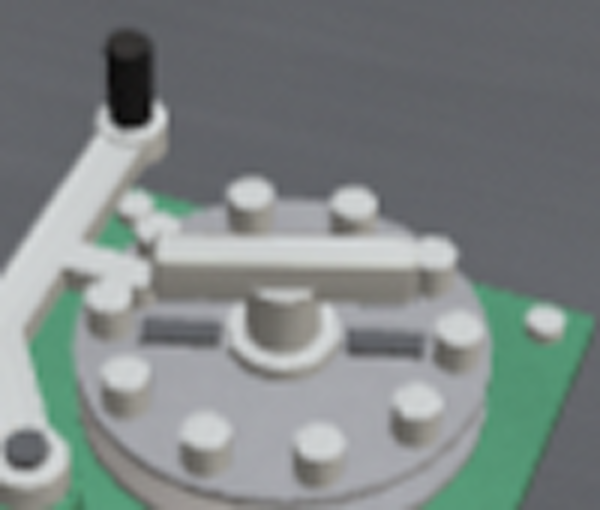

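View pics/top8.png

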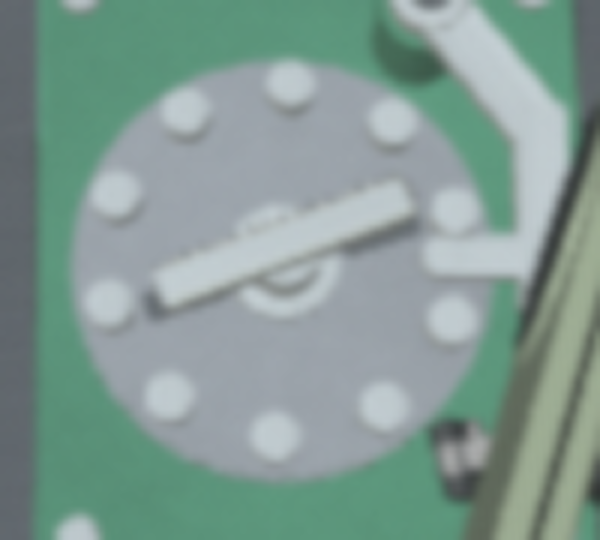

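The bar covers the ribs in the top view, running from (155,295) to (410,200), and the tongue at (470,255) is still between studs. I'll measure the rib direction numerically to confirm.

```bash
python3 - <<'E'
from h import *
def ribs(img,n,W,c0,zz=84):
    lab=img.mean(2); r=np.hypot(W[...,0]-c0[0],W[...,1]-c0[1]);m=(r<60)&(r>22)&(W[...,2]>70)&(W[...,2]<95)&(lab<115)
    return m,lab
p=cv2.imread("pics/top0.png");
for n,f,ph in(("top","top0",-.64),("scene","scene0",-.68)):
    p=cv2.imread(f"pics/{f}.png");W=cloud(n,np.load(f"{f}.npy"));c0=(567,3) if n=="scene" else (563.5,2.2)
    r=np.hypot(W[...,0]-c0[0],W[...,1]-c0[1]);g=p.mean(2)
    ring=(r<58)&(r>24)&(W[...,2]<92)&(W[...,2]>74);print(n,np.percentile(g[ring],[2,10,25,50,75]))
    med=np.median(g[ring]);m=ring&(g<med-30)
    num,l,s,c=cv2.connectedComponentsWithStats(m.astype(np.uint8))
    for i in range(1,num):
        if s[i,4]>15: q=W[l==i];print(s[i,4],q.mean(0).round(1))
    k=[i for i in range(1,num) if s[i,4]>15]; k=sorted(k,key=lambda i:-s[i,4])[:2]
    A=[W[l==i].mean(0) for i in k]
    if len(A)==2: dd=A[0]-A[1];an=np.degrees(np.arctan2(dd[1],dd[0]))%180;print('rib ang',an,'minus phase',an-ph)
E
```

```text
top [110.         137.36666667 163.91666667 166.33333333 168.        ]
53 [578.8 -38.3  84.3]
57 [548.4  41.9  84. ]
rib ang 110.73434162924048 minus phase 111.37434162924048
scene [ 90.         110.66666667 161.41666667 164.66666667 166.        ]
35 [581.2 -43.1  81.2]
59 [551.7  41.2  81.6]
rib ang 109.31187158801146 minus phase 109.99187158801146
```

The bar is at 107.5° and the ribs are estimated at about 104°, so the handle is roughly 0.06 rad short. It probably snapped back when the jaws slipped. The tongue is still in, so I'll re-grip harder, aligned with the bar, and unload before opening.

```bash
python3 - <<'E'
from h import *
ang=np.radians(107.5);R=Rd(ang-np.pi/2)
ctrl.move_ptp([*C,200],R)
print(ctrl.move_l([*C,139],R,vel=150,threshold=10))
ctrl.gripper_to(0,110); s=pr()
q=s['q'].copy();pr(q)
for k in range(14):
        q[5]+=.015;ctrl.set_joints(q);s=pr(q)
        if abs(s['wrist_torque'][2])>1.3 or np.hypot(*s['force'][:2])>6: break
p,d=optics.grab_frame("scene"); np.save(f"scene9.npy",d);cv2.imwrite(f"pics/scene9.png",cv2.resize(p[120:205,205:305],None,fx=6,fy=6,interpolation=cv2.INTER_CUBIC)[:,:,::-1])
W=cloud("scene",d);r=np.hypot(W[...,0]-567,W[...,1]-3);m=(r<58)&(r>25)&(W[...,2]>128)&(W[...,2]<139)
b=W[m];w,V=np.linalg.eigh(np.cov(b[:,:2].T));print('bar',len(b),np.degrees(np.arctan2(V[1,1],V[0,1]))%180,'jaw+90',90+np.degrees(np.arctan2(s['eef_rot'][1,1],s['eef_rot'][0,1])))
E
```

```text
False
26.39 None -0.457 [-4.3 -0.6  7.1] [-0.17  0.9  -0.04] [5.650e+02 2.000e-01 1.415e+02] 24.9
26.39 -0.457 -0.457 [-4.3 -0.6  7.1] [-0.17  0.9  -0.04] [5.650e+02 2.000e-01 1.415e+02] 24.9
26.64 -0.442 -0.442 [-0.8 -0.6 -2.4] [-0.07  0.11  0.03] [5.649e+02 1.000e-01 1.417e+02] 24.8
26.89 -0.427 -0.427 [-1.  -0.5 -1.7] [-0.06  0.27  0.04] [5.649e+02 2.000e-01 1.417e+02] 24.7
27.14 -0.412 -0.412 [-2.2 -0.7 -0.5] [-0.08  0.31  0.05] [5.649e+02 2.000e-01 1.417e+02] 24.8
27.39 -0.397 -0.397 [-1.  -0.3  0.1] [-0.03  0.42  0.08] [5.649e+02 1.000e-01 1.416e+02] 24.9
27.64 -0.382 -0.383 [-2.3 -1.   0.8] [-0.1   0.46  0.38] [5.649e+02 1.000e-01 1.417e+02] 24.3
27.89 -0.367 -0.368 [-2.7 -0.9  2.4] [-0.05  0.56  0.62] [5.649e+02 1.000e-01 1.416e+02] 24.6
28.14 -0.352 -0.353 [-2.3 -0.4  2.3] [-0.07  0.62  0.94] [5.650e+02 1.000e-01 1.417e+02] 24.8
28.39 -0.337 -0.338 [-2.7 -0.1  1.9] [-0.1   0.69  1.21] [5.650e+02 1.000e-01 1.417e+02] 24.6
28.64 -0.322 -0.323 [-3.4 -1.8  3.5] [-0.02  0.69  1.55] [5.649e+02 2.000e-01 1.416e+02] 24.9
bar 156 104.49577303588735 jaw+90 99.80195322219012
```

View pics/scene9.png

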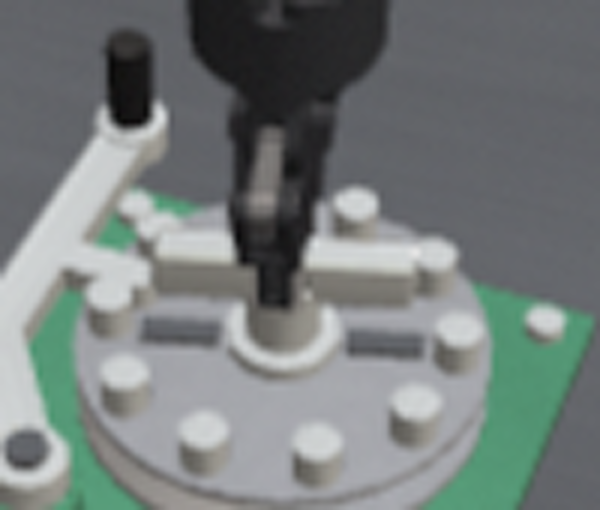

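The contact came at the same angle as before, q6 ≈ -0.39, and the torque reached 1.55 N·m with the grip held and the bar at 104.5°. I'll unload the twist, open, lift, and measure.

```bash
python3 - <<'E'
from h import *
s=sensors.read_state();q=s['q'].copy()
q[5]=-.378;ctrl.set_joints(q);s=pr(q)
ctrl.gripper_to(50,50);s=pr()
ctrl.move_l([s['eef_pos'][0],s['eef_pos'][1],205],vel=150)
th=TH0-.669
ctrl.move_ptp([*knob(th),215],Rd(th+np.pi/2))
pr()
for n in("scene","top"):
    p,d=optics.grab_frame(n); np.save(f"{n}10.npy",d);cv2.imwrite(f"pics/{n}10.png",cv2.resize(p[120:205,205:305] if n=="scene" else p[175:265,220:320],None,fx=6,fy=6,interpolation=cv2.INTER_CUBIC)[:,:,::-1])
    W=cloud(n,d);c0=(567,3) if n=="scene" else (563.5,2.2)
    r=np.hypot(W[...,0]-c0[0],W[...,1]-c0[1]);m=(r<60)&(W[...,2]>128)&(W[...,2]<139.5)
    b=W[m];w,V=np.linalg.eigh(np.cov(b[:,:2].T));print(n,'bar',len(b),np.degrees(np.arctan2(V[1,1],V[0,1]))%180,np.sqrt(12*w),b.mean(0))
    s_=W[(r>60)&(r<92)&(W[...,2]>92)&(W[...,2]<101)];a=np.arctan2(s_[:,1]-c0[1],s_[:,0]-c0[0]);print('stud phase',np.degrees(np.angle(np.exp(10j*a).mean()))/10)
E
```

```text
28.94 -0.378 -0.376 [-3.4 -0.4  2.2] [0.03 0.71 0.66] [5.650e+02 1.000e-01 1.416e+02] 24.7
29.31 None -0.377 [-0.2 -1.  -0. ] [0.07 0.04 0.01] [5.657e+02 1.000e-01 1.419e+02] 50.1
31.12 None 0.995 [-0.6 -0.8 -0.3] [-0.01 -0.01  0.05] [ 469.2 -104.2  214.3] 50.4
scene bar 269 105.51876954835365 [ 18.34472807 108.30569649] [568.45595204   3.10316306 133.02990348]
stud phase -6.424914611305029
top bar 339 105.27823201891725 [ 18.44201429 108.94985362] [562.99818344   2.350154   135.1621312 ]
stud phase -6.4285703312854725
```

View pics/scene10.png

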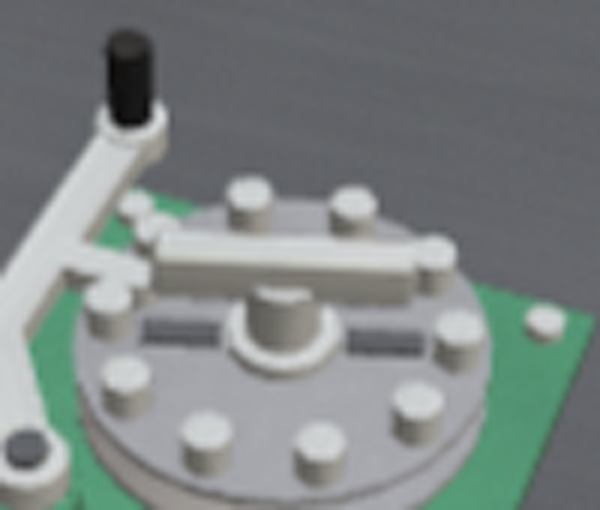

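View pics/top10.png

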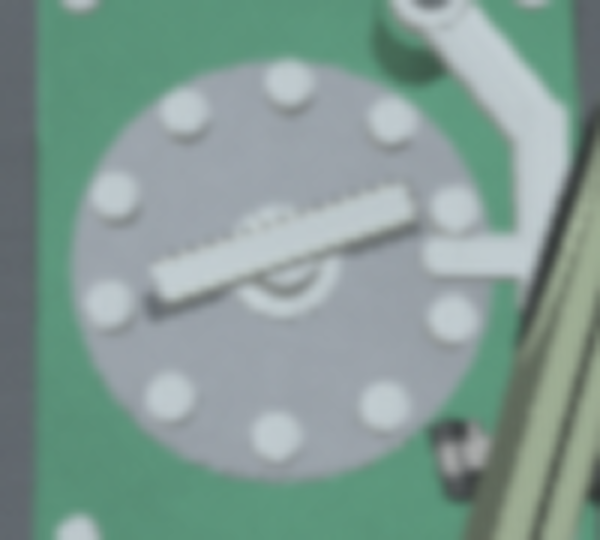

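```bash
python3 - <<'E'
from h import *
n="scene";p=cv2.imread("pics/scene10.png");p=cv2.resize(p,(100,85),interpolation=cv2.INTER_AREA).mean(2)
full=np.full((384,512),255.);full[120:205,205:305]=p
W=cloud(n,np.load("scene10.npy"));r=np.hypot(W[...,0]-567,W[...,1]-3)
ring=(r<60)&(r>20)&(W[...,2]<92)&(W[...,2]>72);m=ring&(full<130)
num,l,s,c=cv2.connectedComponentsWithStats(m.astype(np.uint8))
k=sorted(range(1,num),key=lambda i:-s[i,4])[:2];P=[]
for i in k:
    v,u=np.nonzero(l==i);w=165-full[v,u]
    q=np.array([px(n,a,b,84) for a,b in zip(u,v)]);P.append(np.average(q,axis=0,weights=w));print(s[i],c[i],P[-1].round(1))
d=P[0]-P[1];print('rib',np.degrees(np.arctan2(d[1],d[0]))%180)
allq=np.vstack([np.array([px(n,a,b,84) for b,a in zip(*np.nonzero(l==i))]) for i in k]);w,V=np.linalg.eigh(np.cov(allq[:,:2].T));print(np.degrees(np.arctan2(V[1,1],V[0,1]))%180,np.sqrt(12*w))
E
```

```text
[263 175  13   5  59] [269.10169492 176.88135593] [556.7  45.4  84. ]
[229 173  13   5  56] [234.75       175.32142857] [580.3 -39.1  84. ]
rib 105.60944815548355
105.60059630817175 [ 16.04490658 156.74049451]
```

In the scene view the ribs measure 105.6° and the bar 105.5°, so the handle is aligned and at its hard stop. Now I'll swing the stop arm out.

```bash
python3 - <<'E'
from h import *
th=TH0-.669
ctrl.gripper_to(44,20)
print(ctrl.move_l([*knob(th),129],vel=120,threshold=8)); ctrl.gripper_to(28,20);pr()
t2,h=arc(th,TH0-.02,.13,110,20)
if not h: arc(t2,TH0+.16,.02,40,12)
E
```

```text
False
32.62 None 0.996 [-0.3 -0.4  0.1] [ 0.   -0.01 -0.03] [ 469.9 -104.6  129.7] 27.7
33.02 dth -0.539 False ft -0.1 [-0.1  0.1 -0.4] th_act -0.539
33.42 dth -0.409 False ft -0.2 [-0.3  0.1 -0.3] th_act -0.413
33.83 dth -0.28 False ft -0.0 [-0.5 -0.3  0.6] th_act -0.284
34.23 dth -0.15 False ft -0.5 [-0.3  0.4  0.4] th_act -0.154
34.62 dth -0.02 False ft -0.7 [-0.3  0.8  0. ] th_act -0.025
34.88 dth -0.002 False ft -0.9 [-0.3  1.  -0.8] th_act -0.006
35.12 dth 0.016 False ft -0.1 [0.2 0.4 0.5] th_act 0.016
35.38 dth 0.034 False ft 0.3 [ 0.3 -0.1  0.2] th_act 0.035
35.62 dth 0.052 False ft 0.9 [ 0.6 -0.6  0.3] th_act 0.053
35.88 dth 0.07 False ft 0.3 [ 0.2 -0.2  0.3] th_act 0.071
36.12 dth 0.088 False ft -0.6 [-0.4  0.4  0.6] th_act 0.089
36.38 dth 0.106 False ft -3.5 [-3.3  1.4  2.6] th_act 0.097
36.62 dth 0.124 False ft -14.4 [-11.5   8.6  10.5] th_act 0.098
```

The arm is firmly against its outer stop, with 14 N on the knob. I'll release, retreat clear, and check.

```bash
python3 - <<'E'
from h import *
th=TH0+.08
ctrl.move_l([*knob(th),129],Rd(th+np.pi/2),vel=40); ctrl.gripper_to(44,20);pr()
ctrl.move_l([*knob(th),230],vel=150)
ctrl.set_joints([-1.494,0.207,1.542,0,1.393,-0.15]);pr()
for n in("scene","top"):
    p,d=optics.grab_frame(n); np.save(f"{n}11.npy",d);cv2.imwrite(f"pics/{n}11.png",cv2.resize(p[100:280,120:360] if n=="scene" else p[140:300,160:420],None,fx=3,fy=3,interpolation=cv2.INTER_CUBIC)[:,:,::-1])
    W=cloud(n,d);c0=(567,3) if n=="scene" else (563.5,2.2)
    r=np.hypot(W[...,0]-c0[0],W[...,1]-c0[1]);m=(r<60)&(W[...,2]>128)&(W[...,2]<139.5)
    b=W[m];w,V=np.linalg.eigh(np.cov(b[:,:2].T));print(n,'bar',len(b),np.degrees(np.arctan2(V[1,1],V[0,1]))%180)
    s_=W[(r>60)&(r<92)&(W[...,2]>92)&(W[...,2]<101)];a=np.arctan2(s_[:,1]-c0[1],s_[:,0]-c0[0]);print('stud phase',np.degrees(np.angle(np.exp(10j*a).mean()))/10)
    k=knob(TH0+.08);mm=(np.hypot(W[...,0]-k[0],W[...,1]-k[1])<30)&(W[...,2]>136)&(W[...,2]<150);kk=W[mm].mean(0);W0=cloud(n,np.load(f"{n}0.npy"));k0=W0[(np.hypot(W0[...,0]-536,W0[...,1]+224)<25)&(W0[...,2]>136)&(W0[...,2]<150)].mean(0);f=lambda k:np.arctan2(*(k[1::-1]-PV[::-1]));print('knob',kk,'swing vs start',f(kk)-f(k0))
    D=np.abs(W[...,2]-W0[...,2]);
    for nm,x,y,rr in(('die',538,-328,60),('bottle',705,220,50),('wrench',520,190,100)):
        msk=np.hypot(W0[...,0]-x,W0[...,1]-y)<rr;print(nm,(D[msk]>8).sum(),msk.sum())
E
```

```text
37.31 None 0.097 [ 0.2  0.1 -0.3] [ 0.   -0.01 -0.01] [ 550.  -235.6  129. ] 43.8
40.06 None -0.15 [0.3 0.7 0.6] [ 0.03 -0.    0.04] [ 130.5 -559.8  255.7] 43.7
scene bar 275 105.22707060224718
stud phase -5.9997557957060454
knob [ 551.45772804 -233.02582353  139.63271986] swing vs start 0.07021971718068531
die 0 1285
bottle 23 1882
wrench 0 3148
top bar 338 105.36389199537601
stud phase -5.917727875402937
knob [ 547.21676497 -234.47522116  142.1056637 ] swing vs start 0.07306974894275742
die 24 1533
bottle 3 1119
wrench 11 4226
```

View pics/scene11.png

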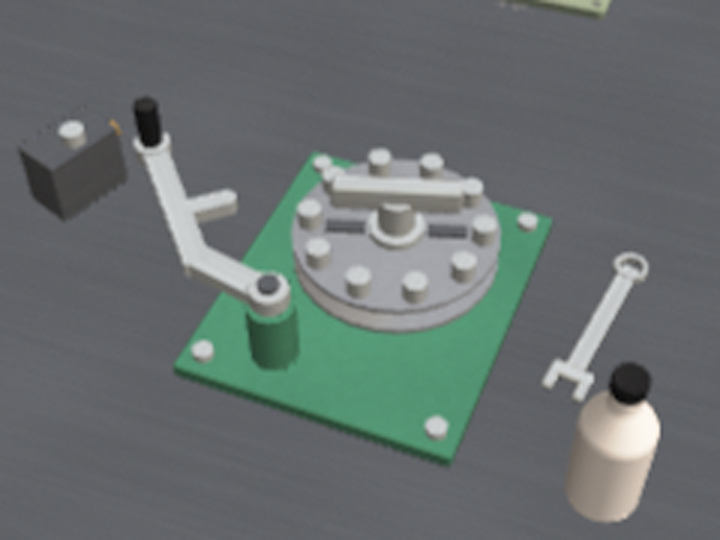

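View pics/top11.png

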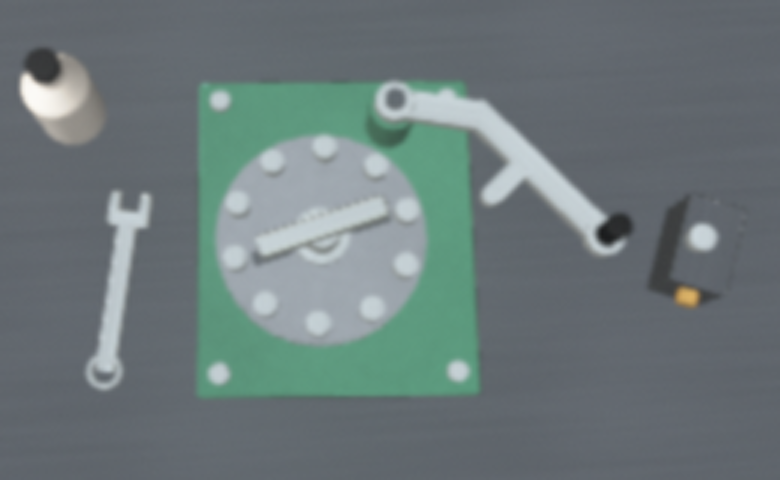

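Final pictures: the tongue is clear of the pulley at (490,195) in the top crop. The bar is in line with the ribs, and the wrench, bottle and die block haven't moved. Handing in.

```bash
python3 - <<'E'
from h import *
print(ctrl.finish_job(), sensors.read_state()['t'])
E
```

```text
the job is handed in; nothing more can be done
the job is handed in; nothing more can be done
```

The T-handle is tightened and the stop arm is back out. I handed the job in at about 40 s of the 62 s allowed, with the robot clear of everything.

**What I did**
1. I swung the stop arm in against its stop, with the tongue between two studs.
2. I turned the T-handle clockwise until it hit a hard contact.
3. I swung the arm out against its outer stop (about 14 N at the knob) and retreated.

**What went wrong on the way**
- **Handle grip:** I first gripped too low, with the jaws reading 30 mm instead of closing on the 18 mm bar. The handle still turned.
- **Slip:** After I re-gripped higher, the jaws slipped at 1.3 N·m and left the bar about 0.05 rad short. With the tongue still in, I gripped again at 110 N. The contact came at the same angle and the torque reached 1.55 N·m without slipping.
- **Grip width reading:** Even on the good grip the jaws read about 25 mm on the 18 mm bar. I did not find out why.

**Last checks**
- **Bar and ribs:** After the final tightening the scene camera put the bar at 105.5° and the ribs at 105.6°. The top camera's earlier rib measurement agreed within about half a degree. My first rib estimate from the scene camera was about 2° off, probably because one rib was partly hidden.
- **Stop arm:** It is about 0.07 rad farther out than where it started, and the pulley is free.
- **Bystanders:** The wrench, bottle and die block showed no visible movement in the before-and-after pictures.
- **Cameras:** The two cameras disagreed by about 3.5 mm in x. I corrected the position from contact during the grip.

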